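Jog the pin polisher with its bayonet lid

TASK

Before a full polishing run the pin polisher gets a short slow test burst. Turn its speed dial down to 3, fit the lid into the bowl's bayonet collar and turn it clockwise to the broad jog mark, half-way to the lock, without letting it run on into the lock. A spring drives the lid back, so keep hold of it: the job finishes with the gripper still holding the lid seated and steady on the jog mark, and the things standing around left where they are.

Things in the scene. Friction and masses are not known exactly. Their poses are not given: they have to be found in the camera images.
- polisher: pin polisher, fixed: white box 240 x 170 x 70 mm, low console with the dial at its front (-x), round black drum (136 mm across) with the open bowl behind. Origin on the worktop under the bowl's axis, z up, +x from console to bowl. On the drum sits a grey bayonet collar: outside 114 mm, opening 89 mm, top 120 mm above the worktop, lip 5 mm thick with two gaps opposite one another.
- bowl_mouth (a point): centre of the collar's top face, 120 mm above the worktop, axes as the polisher's. The lid's rim rests on this face when seated. White marks lie on the shoulder below the collar, the same in front and behind. A seated lid turns from the gaps only clockwise seen from above: jog is 40 degrees on, lock 80 degrees on. (Far right: hood front at x 0.36, y under -0.48, 0.46 m up.)
- entry_mark (a point): small hollow circle on the drum's shoulder at the middle of the front-right gap, 63 mm from the bowl's axis, 102 mm above the worktop, at +220 degrees (counter-clockwise from above, from the polisher's +x); its twin is at +40. Each gap is 26 degrees wide and lets lugs of up to 50 mm radius pass.
- jog_mark (a point): middle of the broad white bar (16 degrees wide) on the shoulder in front, at 180 degrees, 63 mm from the bowl's axis, 102 mm above the worktop; its twin is at 0. The lid stands on jog when its bar points at it, that is along the polisher's x.
- lock_mark (a point): solid white dot on the shoulder, at +140 degrees (twin at -40), 63 mm from the bowl's axis: the bar points here when the lid has clicked into the lock.
- lid_grip (a point): loose lid, 100 to 170 g: grey disc, rim 114 mm across, upright black handle bar across the top (78 mm long, 14 mm thick, 30 mm high, its top 54 mm above the lid's underside). Point in the bar's middle, 38 mm above the underside, 24 mm above the rim's underside, 14 mm above the disc's top; x along the bar, y across, z up. Starts upright on the worktop left or right of the polisher.
- lid_lug (a point): outer end of the lid's lug under the +x end of the bar, 48 mm from its axis, 4 mm above its underside; a second lug is opposite, so the lid is the same after half a turn. Lugs are 16 degrees wide, the neck above is 84 mm across. With the bar over both gaps the lid drops 14 mm till its rim rests on the collar (lid_grip 24 mm above bowl_mouth); then the lugs clear the lip's underside by 2.5 mm.
- speed_dial (a joint): speed dial on the console, upright axis, 0 to 4.712 rad (270 degrees), grows clockwise seen from above; friction 0.03 N m, stays where left. Eleven scale ticks 0 to 10, 27 degrees (0.471 rad) apart, long ones at 0, 5 and 10; 5 points along the polisher's +x, 0 at +135 degrees. 3 is 1.414 rad. It starts between 2.0 and 3.6 rad.
- dial_grip (a point): point on the dial's axis, in its black bar grip, 91 mm above the worktop, 125 mm before the bowl's axis; x along the bar to the end with the white pointer line. The bar is 11 mm thick, 36 mm long, its top 103 mm above the worktop; it stands on a 40 mm disc whose top is at 78 mm. The drum (99 mm tall) begins 57 mm from the dial's axis; the collar is the highest part near.
- jog_ring (a joint): sprung ring under the lip, pushed by the lid's lugs; clockwise positive, 0 (free) to 1.36 rad. The lugs meet it 6 degrees after the gap's middle: it reads the lid's turn less 0.105 rad, so 0.593 at the middle of jog. Spring torque back: 0.08 N m at 0, 0.155 at jog, driving the lid back if let go. Spring balls stiffen the turn sharply from 0.84; past about 1.0 it runs into the lock (1.27).
- beaker_250: glass beaker, 75 mm across, 93 mm tall, bystander on the other side of the polisher; origin under its centre
- ring_dish: shallow clear dish, 86 mm across, 17 mm tall, bystander; origin under its centre
- bottle_small: small capped bottle, 36 mm across, 73 mm tall, bystander; origin under its centre

How it is judged:
By the outcome, as a careful person would: the job done as asked, in the order asked, and still so for the second after the job is handed in, while the arm keeps its last pose, push and grip.
It also fails if it takes over 72 s, if anything falls off the work surface, if the arm or the gripper's body presses on something with over 40 N, if the wrist force passes 120 N, or if a joint passes its speed limit or range.

ROBOT

A 7-joint arm with a two-finger parallel gripper is mounted at the origin on a cart in front of the work surface, level with it; the furniture and walls round the work are solid. World frame = base frame: x ahead of the robot, y to its left, z up, the work surface at z = 0. Lengths are in m, angles in rad, forces in N, time in s.
With the tool pointing down it reaches from about 0.425 to 0.875 m from the base axis. Payload 4.7 kg.
Tool frame: the origin (TCP) lies at the very end of the fingers, on their centre line; the grasp point (between the pads) lies 19 mm behind it; z points along the fingers, y is the line along which they close (so a half turn about z gives the same grasp; the last joint's range is limited). The gripper opens to 87 mm and grips with 3 to 60 N. Pads are 19 mm wide; open, the fingers measure 117 mm over their backs; the gripper's body (75 mm by 190 mm) begins 51 mm behind the grasp point.
Start: joints at [-1.152, 0.321, -0.07, 1.45, 0.023, 1.371, -0.057], TCP at [0.256, 0.597, 0.223] pointing down, gripper open.
Joint ranges: [-2.86, 2.86], [-0.3, 2.09], [-1.38, 1.24], [0.06, 2.45], [-1.56, 4.7], [0.09, 2.05], [-2.69, 2.69]. Speed limits (rad/s): [2.57, 2.57, 3.14, 3.14, 3.14, 3.14, 3.14].

INTERFACE

Orientations are given as a rotation vector (axis times angle).
In Python, from bench import ctrl, get_image, job gives the robot as it stands.
- The arm moves only by the shell command python3 -m crank 'ROWS' [FORCE]. ROWS is JSON, a list that holds one entry, the list of rows, each a list of 5 numbers: the shift along the tool's x, y, z in mm, then the turn about the tool's z in rad, then the closure, from -1 (fully open) to 1 (shut), so that 0 is half open. A call has 1 to 10 rows; each row shifts and turns the commanded pose from where the row before left it, along the tool's axes as they then stand; what a row does not reach is not made up. A row lasts 1/12 s, in which the tool goes at most 41.7 mm and 7.16 degrees, less where a joint would pass 70% of its speed; a pose out of reach is approached as far as the arm can. A call with a gripper value outside its range is refused whole. The fingers move at their own pace and stop on an object; FORCE is the grip in N (left out, the last holds). Time passes only in rows, so rows that do not move let the fingers close. It gives the time, the measured TCP pose, the force, the opening and the grip force at its end, in the units of the state.
- ctrl.get_state(): the state, without advancing time (a new reading comes with each control period).
- get_image(name): name is "scene" or "top" or "wrist"; returns a dict with "pixels" (384x512x3 uint8, red, green, blue), "fx", "fy", "cx", "cy" (pixels), "T" (4x4, takes a point from camera to world coordinates); the wrist camera has in their place "T_tool_cam" (4x4, takes a point from camera to tool coordinates, whose origin is the TCP and whose axes are the flange's). Camera axes: x right, y down, z forward; pixel columns grow to the right and rows downward; lengths in m; the calibration is good to about 2 mm. A picture is of the moment at which its call begins: read the wrist's pose just before it. There is no depth.
- job.close_job(): hands the job in; it is judged then, once.
The state is a dict: "time": time; "joint_positions": joint angles; "qd": joint speeds; "joint_torque": joint torques, N m; "position": TCP position; "tool_rot": TCP orientation; "ft_force": force on the tool from outside, world axes, zero at the start; "torque": the same for the moment, N m; "grip_width": opening from 0.0 (shut) to 1.0 (fully open); "grip_force": force on a finger pad.
Only numpy, scipy, OpenCV 4.12 (cv2) and the standard library are available. Lean on these libraries where they do the work, as an engineer would, in place of code of your own. Each camera call takes 0.05 s, during which the arm holds its last target. There are 200 camera calls.

## Working session

There is one attempt and no reset: what is moved stays moved. The work goes in short steps, Python scripts to look and compute and a shell command to move; the robot and the scene stay as the last step left them, time stands still between calls to the robot, and variables do not carry over. Pictures are saved under pics/ and viewed, at most 10 in all, crops included, and the job is handed in when it is done.

```bash
mkdir -p pics; ls
cat > h.py <<'E'
import numpy as np,cv2
from scipy.spatial.transform import Rotation as R
from bench import ctrl,get_image,job
def grab(n):
    s=ctrl.get_state(); d=get_image(n)
    if n=="wrist":
        T=np.eye(4);T[:3,:3]=R.from_rotvec(s["tool_rot"]).as_matrix();T[:3,3]=s["position"]
        d["T"]=T@np.array(d["T_tool_cam"])
    d["T"]=np.array(d["T"]);return d
def ray(d,u,v,z):
    r=d["T"][:3,:3]@np.array([(u-d["cx"])/d["fx"],(v-d["cy"])/d["fy"],1]);o=d["T"][:3,3]
    return o+r*(z-o[2])/r[2]
def proj(d,p):
    q=np.linalg.inv(d["T"])@np.append(p,1);return q[0]/q[2]*d["fx"]+d["cx"],q[1]/q[2]*d["fy"]+d["cy"]
def save(d,f,crop=None,k=1):
    i=d["pixels"][:,:,::-1]
    if crop:i=i[crop[1]:crop[3],crop[0]:crop[2]]
    cv2.imwrite("pics/"+f,cv2.resize(np.ascontiguousarray(i),None,fx=k,fy=k,interpolation=cv2.INTER_CUBIC))
E
python3 - <<'E'
from h import *
import pickle
for n in("top","scene"):
    d=grab(n);save(d,n+"1.png",None,1.5);pickle.dump(d,open(n+".pkl","wb"));print(n,d["fx"],d["T"].round(3).tolist())
s=ctrl.get_state();print(s["time"],s["position"],s["tool_rot"],s["grip_width"])
E
```

```text
pics
top 388.79005283592977 [[-0.036, -0.973, 0.228, 0.348], [-0.999, 0.035, -0.009, 0.027], [0.0, -0.228, -0.974, 1.045], [0.0, 0.0, 0.0, 1.0]]
scene 468.21078982537773 [[0.798, -0.467, 0.381, 0.046], [-0.602, -0.62, 0.502, -0.605], [0.002, -0.63, -0.776, 1.111], [0.0, 0.0, 0.0, 1.0]]
0.1 [0.2558318  0.59699779 0.22160492] [-6.31400422e-01 -3.07722085e+00  2.59977925e-03] 1.0008510928367824
```

View pics/top1.png

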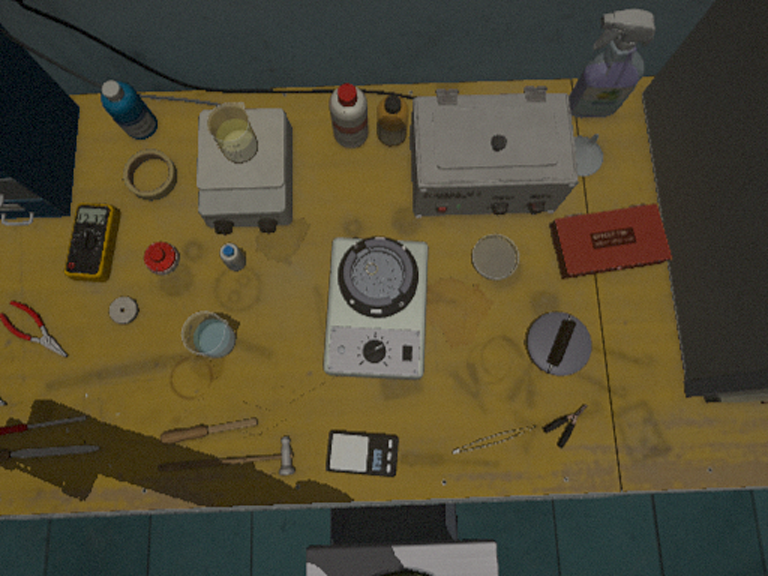

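View pics/scene1.png

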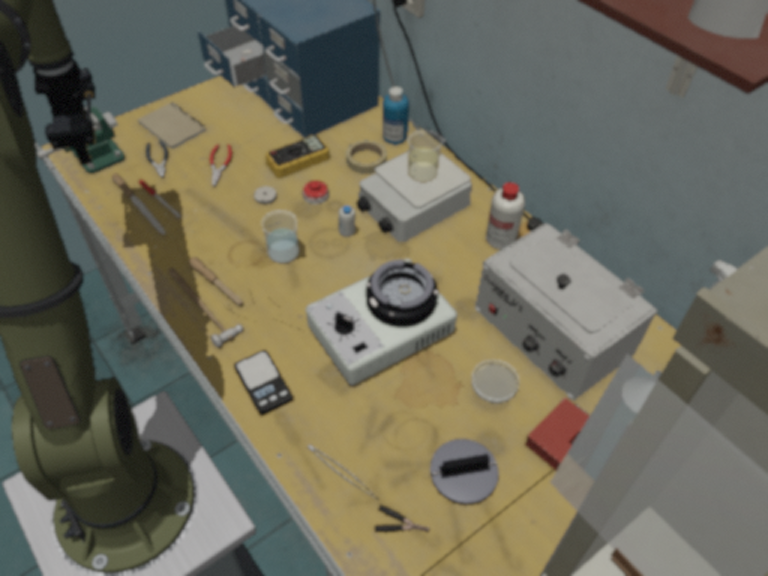

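The top view (768×576, scale 1.5) shows the polisher in the middle: bowl at about (378,272), dial at (375,350). The lid is on the right at (560,343), the dish at (495,257), the beaker on the left at (208,335) and the bottle at (231,255). The scene view agrees with this. Next I measure each of them.

```bash
cat > m.py <<'E'
from h import *
import pickle
d=pickle.load(open("top.pkl","rb"))
g=cv2.cvtColor(d["pixels"],cv2.COLOR_RGB2GRAY);hsv=cv2.cvtColor(d["pixels"],cv2.COLOR_RGB2HSV)
for n,u,v,z in(("bowl",378/1.5,270/1.5,.12),("dial",375/1.5,350/1.5,.1),("lidbar",561/1.5,342/1.5,.054),("dish",330,171,.017),("beaker",139,223,0.),("bottle",154,172,.03)):
    print(n,ray(d,u,v,z).round(4))
# white box
m=((hsv[:,:,1]<60)&(hsv[:,:,2]>110)).astype(np.uint8);m[:,:215]=0;m[:,288:]=0;m[:155]=0;m[255:]=0
c=max(cv2.findContours(m,0,2)[0],key=cv2.contourArea)
P=np.array([ray(d,*p[0],.07)[:2] for p in cv2.convexHull(c)],np.float32)
r=cv2.minAreaRect(P*1000);print("box",r,cv2.boxPoints(r).round(1).tolist())
# lid bar
m=(g<45).astype(np.uint8);m[:,:345]=0;m[:,400:]=0;m[:200]=0;m[255:]=0
c=max(cv2.findContours(m,0,2)[0],key=cv2.contourArea)
P=np.array([ray(d,*p[0],.054)[:2] for p in c],np.float32);print("bar",cv2.minAreaRect(P*1000))
# lid disc: low-saturation
m=((hsv[:,:,1]<90)).astype(np.uint8);m[:,:345]=0;m[:,400:]=0;m[:195]=0;m[255:]=0
m=cv2.morphologyEx(m,2,np.ones((5,5)));c=max(cv2.findContours(m,0,2)[0],key=cv2.contourArea)
P=np.array([ray(d,*p[0],.024)[:2] for p in c],np.float32);print("disc",cv2.minEnclosingCircle(P*1000),cv2.fitEllipse(P*1000))
E
python3 m.py
python3 - <<'E'
from h import *
s=ctrl.get_state();M=R.from_rotvec(s["tool_rot"]).as_matrix();print(M.round(3).tolist());d=grab("wrist");print(np.array(d["T_tool_cam"]).round(3).tolist(),d["fx"])
E
```

```text
bowl [0.5947 0.0224 0.12  ]
dial [0.4659 0.0319 0.1   ]
lidbar [ 0.4739 -0.286   0.054 ]
dish [ 0.6401 -0.1935  0.017 ]
beaker [0.5172 0.3321 0.    ]
bottle [0.6507 0.287  0.03  ]
box ((547.038818359375, 27.631431579589844), (164.52859497070312, 235.4440460205078), 84.94807434082031) [[422.5, -43.900001525878906], [657.0999755859375, -64.69999694824219], [671.5, 99.19999694824219], [437.0, 119.9000015258789]]
bar ((474.8926086425781, -285.7474670410156), (21.897497177124023, 84.02303314208984), 62.972740173339844)
disc ((476.271484375, -291.0109558105469), 56.8657341003418) ((478.5366516113281, -288.88238525390625), (95.82388305664062, 113.93598175048828), 162.49620056152344)
[[-0.919, 0.394, -0.001], [0.394, 0.919, -0.002], [-0.0, -0.002, -1.0]]
[[-0.0, -0.953, -0.303, 0.083], [1.0, -0.0, 0.001, 0.001], [-0.001, -0.303, 0.953, -0.161], [0.0, 0.0, 0.0, 1.0]] 343.2845943001515
```

```bash
python3 -m crank '[[[-20,-20,0,0,-1],[-23,-24,0,0,-1],[-23,-24,0,0,-1],[-23,-24,0,0,-1],[-23,-24,0,0,-1],[-23,-24,0,0,-1],[-23,-24,0,0,-1],[-23,-24,0,0,-1],[-23,-24,0,0,-1],[-23,-24,0,0,-1]]]' 
python3 -m crank '[[[-23,-24,0,0,-1],[-23,-24,0,0,-1],[-23,-24,0,0,-1],[-23,-24,0,0,-1],[-23,-24,0,0,-1],[-23,-24,0,0,-1],[-23,-24,0,0,-1],[-20,-24,0,0,-1],[0,0,0,0,-0.2],[0,0,0,0,-0.2]]]'
python3 - <<'E'
from h import *
import pickle
d=grab("wrist");pickle.dump(d,open("w1.pkl","wb"));save(d,"w1.png",None,1.5)
s=ctrl.get_state();print(s["joint_positions"],s["tool_rot"])
print(proj(d,[.4705,.033,.103]),proj(d,[.595,.0224,.12]))
E
```

```text
time: 0.98
position: [0.3719, 0.2894, 0.2224]
tool_rot: [-0.631, -3.077, -0.0]
ft_force: [1.1, 0.4, -0.3]
grip_width: 1.0
grip_force: 0.0
time: 1.82
position: [0.4626, 0.0416, 0.2225]
tool_rot: [-0.638, -3.076, -0.001]
ft_force: [-0.1, 0.3, -0.3]
grip_width: 0.92
grip_force: 0.0
[-0.61263169 -0.09862996  0.43680005  1.90354606  0.04217468  1.32800351
  0.97680927] [-6.33459441e-01 -3.07647738e+00 -8.76194967e-04]
(np.float64(248.0704283734504), np.float64(196.6394588590061)) (np.float64(291.8579622761191), np.float64(324.6460749217312))
```

View pics/w1.png

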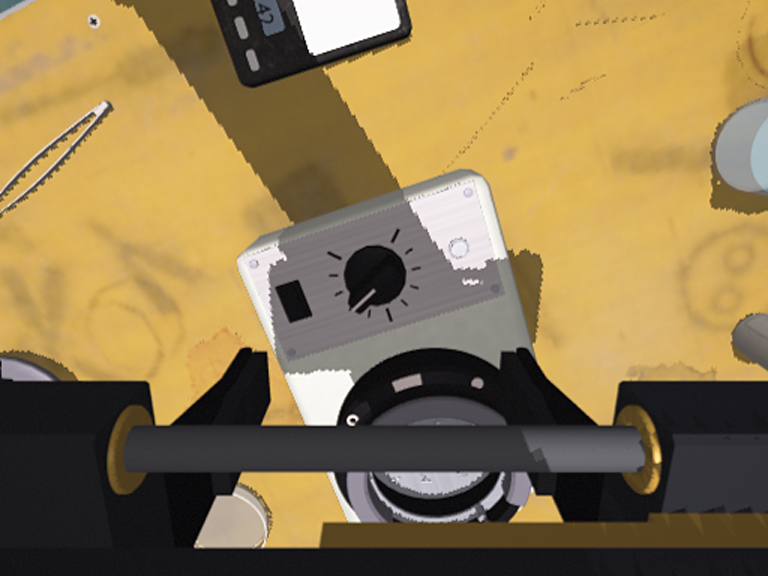

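The wrist view (scale 1.5) has the dial at (375,276) with its pointer line running (374,290)→(354,309). Tick 5 is at (389,314). On the shoulder are the entry circle at (351,420), the jog bar at (407,382) and the lock dot at (477,383).

Run:
```python
from h import *
import pickle
d=pickle.load(open("w1.pkl","rb"))
f=lambda u,v,z:ray(d,u/1.5,v/1.5,z)
print("disc",f(375,276,.080))
a=f(355,308,.103);b=f(374,291,.103);v=a-b;print("pointer ends",a,b,np.degrees(np.arctan2(v[1],v[0])))
for n,u,v,A in(("entry",351,420,220),("jog",407,382,180),("lock",477,383,140)):
    print(n,f(u,v,.102))
g=cv2.cvtColor(d["pixels"],cv2.COLOR_RGB2GRAY)
# dial blob
m=(g<60).astype(np.uint8);m[:155]=0;m[212:]=0;m[:,:222]=0;m[:,277:]=0
c=max(cv2.findContours(m,0,2)[0],key=cv2.contourArea);
P=np.array([ray(d,*p[0],.08)[:2] for p in cv2.convexHull(c)],np.float32);print(cv2.minEnclosingCircle(P*1000))
t=[f(389,314,.0705)[:2],f(398,236,.0705)[:2],f(333,254,.0705)[:2]];print(t)
# centre from marks: jog tip & chord direction
E,J,L=[f(*q,.102)[:2] for q in((351,420),(407,382),(477,383))]
from scipy.optimize import least_squares
def res(p):
    return np.concatenate([p[:2]+.063*np.array([np.cos(np.radians(A)+p[2]),np.sin(np.radians(A)+p[2])])-q for A,q in((220,E),(180,J),(140,L))])
r=least_squares(res,[.595,.022,-.09]);print("bowl",r.x[:2],np.degrees(r.x[2]),r.fun.round(4),"dial",r.x[:2]-.125*np.array([np.cos(r.x[2]),np.sin(r.x[2])]))
```

```text
disc [0.46678406 0.03609129 0.08      ]
pointer ends [0.47383569 0.02068823 0.103     ] [0.46874419 0.03496334 0.103     ] -70.37020630194885
entry [ 0.54091253 -0.01255578  0.102     ]
jog [0.53044429 0.02976518 0.102     ]
lock [0.54810543 0.06869714 0.102     ]
((468.38616943359375, 32.58627700805664), 23.074134826660156)
[array([0.49640354, 0.03284568]), array([0.45133738, 0.05828337]), array([0.4456849, 0.0165221])]
bowl [0.59278145 0.02387897] -5.132122882439842 [ 0.0002  0.0004 -0.0004 -0.0003  0.0002 -0.0002] dial [0.46828256 0.03506056]
```

```bash
cat > st.py <<'E'
import sys
from h import *
# args: target x y z, tool-x angle deg(mod 180 chosen nearest)
s=ctrl.get_state();M=R.from_rotvec(s["tool_rot"]).as_matrix();a=np.degrees(np.arctan2(M[1,0],M[0,0]))
t=list(map(float,sys.argv[1:]));p=np.array(s["position"])
print("t %.2f pos"%s["time"],p.round(4),"ang %.1f tilt %.2f"%(a,np.degrees(np.arccos(-M[2,2]))),"j7 %.2f w %.3f gf %.1f"%(s["joint_positions"][6],s["grip_width"],s["grip_force"]),"F",np.round(s["ft_force"],1),"Mz",np.round(s["torque"],2))
if t: print("shift mm now-axes",(M.T@(np.array(t[:3])-p)*1e3).round(1))
if len(t)>3:print("turn rad %.3f"%np.radians((a-t[3]+180)%360-180))
E
python3 -m crank '[[[0,0,0,0.12,0],[0,0,0,0.12,0],[0,0,0,0.12,0],[0,0,0,0.12,0],[0,0,0,0.12,0],[0,0,0,0.12,0],[0,0,0,0.1,0],[0,0,0,0,0],[0,0,0,0,0],[0,0,0,0,0]]]' >/dev/null; python3 st.py .4683 .0351 .083 109.6
```

```text
t 2.70 pos [0.4623 0.0442 0.2225] ang 110.1 tilt 0.01 j7 0.16 w 0.499 gf 0.0 F [-0.2 -0.2  0.5] Mz [-0.07  0.08 -0.05]
shift mm now-axes [-10.7   2.6 139.5]
turn rad 0.008
```

Now I go down part way, check the dial angle from near, then finish the descent.

```bash
python3 -m crank '[[[-5,1,20,0,0],[-5.7,1.6,30,0.008,0],[0,0,15,0,0],[0,0,5,0,0],[0,0,0,0,0]]]' >/dev/null; python3 st.py .4683 .0351 .083 109.6
python3 - <<'E'
from h import *
d=grab("wrist");u,v=proj(d,[.4683,.0351,.103]);print(u,v)
import pickle;pickle.dump(d,open("w2.pkl","wb"));u,v=int(u),int(v);save(d,"w2.png",(max(u-110,0),max(v-90,0),u+110,v+90),3)
E
```

```text
t 3.12 pos [0.4675 0.0344 0.1514] ang 109.5 tilt 0.16 j7 0.20 w 0.504 gf 0.0 F [-0.1  0.3  0.1] Mz [-0.07  0.   -0.01]
shift mm now-axes [ 0.4  1.2 68.3]
turn rad -0.003
254.48920035316178 217.10357744012387
```

View pics/w2.png

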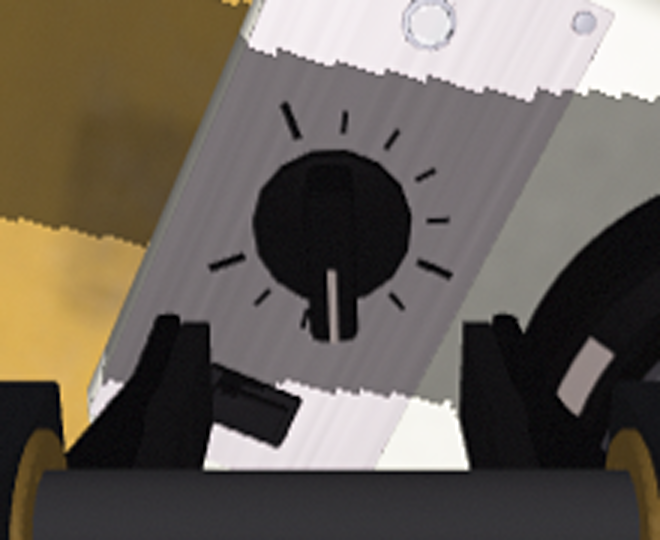

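The bar grip at (333,270–340) is parallel to the fingers and centred between them, and the pointer reads about 7.4, as measured. Down onto it and grip.

```bash
python3 -m crank '[[[0.2,0.6,20,0,0],[0.2,0.6,24,0,0],[0,0,14,0,0],[0,0,7,0,0],[0,0,3,0,0],[0,0,0,0,0.5],[0,0,0,0,1],[0,0,0,0,1],[0,0,0,0,1],[0,0,0,0,1]]]' 20 >/dev/null; python3 st.py .4683 .0351 .083 228.9
```

```text
t 4.00 pos [0.4697 0.035  0.0852] ang 109.4 tilt 0.03 j7 0.23 w 0.208 gf 3.7 F [-7.3 -0.4  4.5] Mz [-0.31  1.66  0.08]
shift mm now-axes [ 0.5 -1.3  2.2]
turn rad -2.086
```

```bash
python3 -m crank '[[[0,0,0,0,1],[0,0,0,0,1],[0,0,0,0,1],[0,0,0,0,1]]]' >/dev/null; python3 st.py .4683 .0351 .083 228.9
```

```text
t 4.33 pos [0.4665 0.0339 0.0844] ang 109.3 tilt 0.40 j7 0.23 w 0.121 gf 20.0 F [-9.  -3.1  8.2] Mz [-0.61  1.9  -0.  ]
shift mm now-axes [0.5 2.1 1.4]
turn rad -2.087
```

```bash
python3 -m crank '[[[0,-1,-1,0,1],[0,-0.8,-0.5,0,1],[0,0,0,0,1],[0,0,0,0,1]]]' >/dev/null; python3 st.py .4683 .0351 .083 228.9
python3 -m crank '[[[0,0,0,-0.05,1],[0,0,0,-0.1,1],[0,0,0,-0.1,1],[0,0,0,-0.1,1],[0,0,0,-0.1,1],[0,0,0,-0.1,1],[0,0,0,-0.1,1],[0,0,0,-0.1,1],[0,0,0,-0.1,1],[0,0,0,-0.1,1]]]' >/dev/null; python3 st.py .4683 .0351 .083 228.9
```

```text
t 4.67 pos [0.4664 0.0339 0.0846] ang 109.4 tilt 0.18 j7 0.23 w 0.122 gf 20.0 F [ -0.5  -1.6 -13.9] Mz [-0.29  0.08  0.02]
shift mm now-axes [0.5 2.2 1.6]
turn rad -2.086
t 5.50 pos [0.4662 0.0336 0.0846] ang 164.1 tilt 0.23 j7 1.19 w 0.124 gf 20.0 F [ -1.   -1.6 -12.4] Mz [-0.45  0.26 -0.08]
shift mm now-axes [-1.7  2.   1.6]
turn rad -1.132
```

```bash
python3 -m crank '[[[0,0,0.5,-0.1,1],[0,0,0.4,-0.1,1],[0,0,0,-0.1,1],[0,0,0,-0.1,1],[0,0,0,-0.1,1],[0,0,0,-0.1,1],[0,0,0,-0.1,1],[0,0,0,-0.1,1],[0,0,0,-0.1,1],[0,0,0,-0.1,1]]]' >/dev/null
python3 -m crank '[[[0,0,0,-0.1,1],[0,0,0,-0.03,1],[0,0,0,0,1],[0,0,0,0,1],[0,0,0,0,1]]]' >/dev/null;python3 st.py .4665 .0338 .083 228.9
```

```text
t 6.75 pos [0.4663 0.0333 0.0846] ang -131.5 tilt 0.23 j7 2.31 w 0.124 gf 20.0 F [-4.4 -3.1 -5.6] Mz [-0.76  0.89  0.03]
shift mm now-axes [-0.5  0.2  1.5]
turn rad -0.008
```

```bash
python3 -m crank '[[[0,0,0,-0.008,1],[0,0,0,0,0.5],[0,0,0,0,0],[0,0,0,0,0],[0,0,0,0,0],[0,0,-10,0,0],[0,0,-25,0,0],[0,0,-30,0,0],[0,0,0,0,0],[0,0,0,0,0]]]' >/dev/null; python3 st.py .4665 .0338 .083 228.9
python3 - <<'E'
from h import *
d=grab("wrist");u,v=proj(d,[.4665,.0338,.103]);print(u,v)
import pickle;pickle.dump(d,open("w3.pkl","wb"));u,v=int(u),int(v);x0,y0=max(u-110,0),max(v-90,0);print(x0,y0);save(d,"w3.png",(x0,y0,x0+220,y0+180),3)
E
```

```text
t 7.58 pos [0.4699 0.0348 0.153 ] ang -131.0 tilt 0.33 j7 2.29 w 0.492 gf 0.0 F [-0.6 -0.3  0.5] Mz [ 0.04  0.09 -0.07]
shift mm now-axes [ 3.3  2.1 69.9]
turn rad 0.002
259.3607516940104 208.65264899665232
149 118
```

View pics/w3.png

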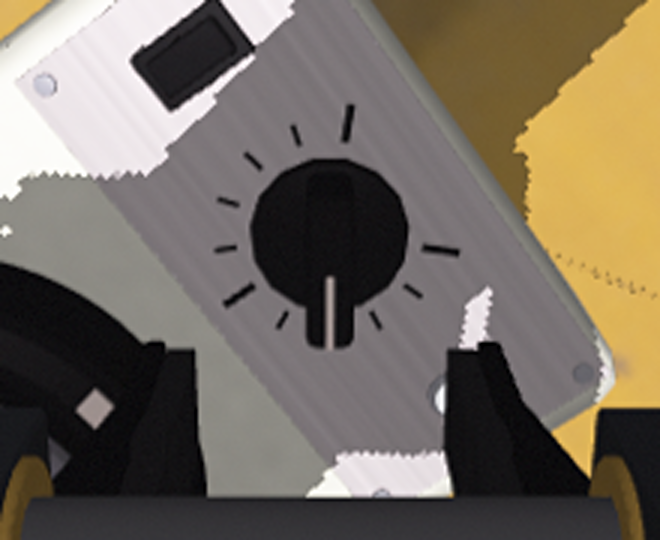

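The pointer line (330) lies midway between ticks 2 (377,321) and 4 (282,320), so the dial is on 3. Next, the lid.

```bash
python3 -m crank '[[[0,0,-20,0.1,0],[0,0,-25,0.12,0],[0,0,-15,0.12,0],[0,0,0,0.12,0],[0,0,0,0.12,0],[0,0,0,0.12,0],[0,0,0,0.12,0],[0,0,0,0.12,0],[0,0,0,0.12,0],[0,0,0,0.12,0]]]' >/dev/null
python3 -m crank '[[[0,0,0,0.12,0],[-15,-28,0,0.026,0],[-15,-28,0,0,0],[-15,-28,0,0,0],[-15,-28,0,0,0],[-15,-28,0,0,0],[-15,-28,0,0,0],[-15,-28,0,0,0],[-15,-28,0,0,0],[-15,-28,0,0,0]]]' >/dev/null
python3 -m crank '[[[-10,-20,0,0,0],[-5,-11,0,0,0],[0,0,0,0,0],[0,0,0,0,0]]]' >/dev/null;python3 st.py .475 -.287 .027 153
python3 - <<'E'
from h import *
import pickle
d=grab("wrist");pickle.dump(d,open("w4.pkl","wb"));save(d,"w4.png")
d=grab("wrist")
g=cv2.cvtColor(d["pixels"],cv2.COLOR_RGB2GRAY)
u,v=map(int,proj(d,[.475,-.287,.054]));print(u,v)
m=(g<45).astype(np.uint8);k=np.zeros_like(m);cv2.circle(k,(u,v),60,1,-1);m*=k
for c in cv2.findContours(m,0,2)[0]:
    if cv2.contourArea(c)>300:
        P=np.array([ray(d,*p[0],.054)[:2] for p in c],np.float32);print(cv2.boundingRect(c),cv2.minAreaRect(P*1000))
E
```

```text
t 9.63 pos [ 0.4733 -0.2857  0.2091] ang 152.9 tilt 0.12 j7 1.67 w 0.496 gf 0.0 F [-0.1  0.4 -0.9] Mz [-0.04 -0.06  0.01]
shift mm now-axes [ -2.5  -0.4 182.1]
turn rad -0.001
251 176
(238, 133, 21, 89) ((475.048583984375, -291.3199462890625), (19.3577823638916, 87.04560852050781), 63.17012405395508)
```

View pics/w4.png

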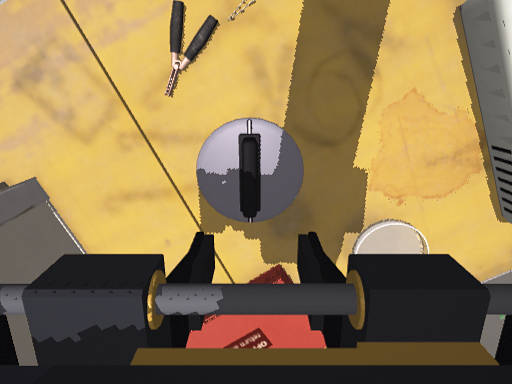

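The bar stands upright in the image at (240–260, 133–220), parallel to the fingers. The lid's disc is centred at about (250,170).

```bash
python3 - <<'E'
from h import *
import pickle
d=pickle.load(open("w4.pkl","rb"))
E=[ray(d,*p,.02)[:2] for p in((197,170),(303,170),(250,118),(250,221))]
print(np.round(E,4),(E[0]+E[1])/2,(E[2]+E[3])/2,np.linalg.norm(E[0]-E[1]),np.linalg.norm(E[2]-E[3]))
c=np.array([((E[0]+E[1])/2+(E[2]+E[3])/2)/2]);print(c)
E
python3 -m crank '[[[0,0,30,0,0],[0,0,35,0,0],[0,0,25,0,0],[0,0,10,0,0],[0,0,0,0,0]]]' >/dev/null;python3 st.py .475 -.289 .027 153
python3 - <<'E'
from h import *
d=grab("wrist")
g=cv2.cvtColor(d["pixels"],cv2.COLOR_RGB2GRAY);hsv=cv2.cvtColor(d["pixels"],cv2.COLOR_RGB2HSV)
u,v=map(int,proj(d,[.475,-.289,.054]));print(u,v)
m=((hsv[:,:,1]<90)).astype(np.uint8);k=np.zeros_like(m);k[max(v-110,0):v+110,max(u-110,0):u+110]=1;k[270:]=0;m*=k;m=cv2.morphologyEx(m,2,np.ones((5,5)))
c=max(cv2.findContours(m,0,2)[0],key=cv2.contourArea);print("disc",cv2.boundingRect(c))
for t in(35,25):
    for c in cv2.findContours((g<t).astype(np.uint8)*k,0,2)[0]:
        if cv2.contourArea(c)>300:print(t,cv2.boundingRect(c))
save(d,"w5.png")
E
```

```text
[[ 0.4496 -0.3405]
 [ 0.5002 -0.2414]
 [ 0.4273 -0.2664]
 [ 0.5261 -0.3175]] [ 0.4748927  -0.29097086] [ 0.47670283 -0.29191611] 0.11130274691431782 0.11129050464856001
[[ 0.47579777 -0.29144349]]
t 10.15 pos [ 0.4727 -0.2834  0.1077] ang 153.1 tilt 0.30 j7 1.73 w 0.498 gf 0.0 F [-0.2  1.1  0.2] Mz [-0.03  0.02 -0.  ]
shift mm now-axes [-5.  -4.  80.7]
turn rad 0.002
247 219
disc (172, 133, 162, 137)
35 (137, 255, 28, 15)
35 (297, 232, 41, 38)
35 (174, 232, 41, 38)
35 (230, 139, 29, 131)
25 (305, 232, 33, 38)
25 (174, 232, 32, 38)
25 (231, 161, 28, 109)
```

View pics/w5.png

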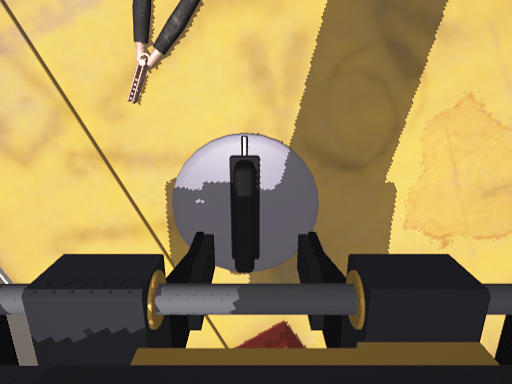

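```bash
python3 -m crank '[[[-3,-3,10,0,0],[-3,-3.2,25,0,0],[0,0,25,0,0],[0,0,15,0,0],[0,0,5,0,0],[0,0,0,0,0.5],[0,0,0,0,0.6],[0,0,0,0,0.6],[0,0,0,0,1],[0,0,0,0,1]]]' 30 >/dev/null;python3 st.py .4755 -.291 .027 153
python3 -m crank '[[[0,0,0,0,1],[0,0,0,0,1],[0,0,0,0,1],[0,0,0,0,1],[0,0,0,0,1]]]' >/dev/null;python3 st.py .4755 -.291 .027 153
```

```text
t 11.03 pos [ 0.4774 -0.2944  0.0313] ang 153.0 tilt 0.12 j7 1.81 w 0.207 gf 0.0 F [-0.9 -0.   0.2] Mz [-0.    0.    0.01]
shift mm now-axes [3.3 2.2 4.3]
turn rad 0.001
t 11.45 pos [ 0.4772 -0.2943  0.031 ] ang 153.0 tilt 0.08 j7 1.81 w 0.157 gf 30.0 F [-1.1  0.3  6.3] Mz [0.13 0.11 0.01]
shift mm now-axes [3.  2.2 4. ]
turn rad 0.001
```

```bash
python3 -m crank '[[[0,0,-5,0,1],[0,0,-15,0,1],[0,0,-25,0,1],[0,0,-30,0,1],[0,0,-30,-0.03,1],[0,0,-30,-0.1,1],[0,0,-20,-0.1,1],[0,0,-10,-0.1,1],[0,0,0,-0.1,1],[0,0,0,-0.1,1]]]' 50 >/dev/null;
python3 -m crank '[[[0,0,0,-0.1,1],[0,0,0,-0.1,1],[0,0,0,-0.1,1],[0,0,0,-0.1,1],[0,0,0,-0.1,1],[0,0,0,-0.05,1],[0,0,0,0,1],[0,0,0,0,1]]]' >/dev/null;python3 st.py .592 .0233 .2 214.9
python3 - <<'E'
from h import *
import pickle
d=grab("wrist");pickle.dump(d,open("w6.pkl","wb"));save(d,"w6.png")
E
```

```text
t 12.95 pos [ 0.475  -0.2953  0.1933] ang -146.9 tilt 0.22 j7 2.69 w 0.157 gf 50.0 F [-1.4 -0.4 -1.6] Mz [ 0.03  0.09 -0.03]
shift mm now-axes [-272.   203.    -6.5]
turn rad -0.031
```

View pics/w6.png

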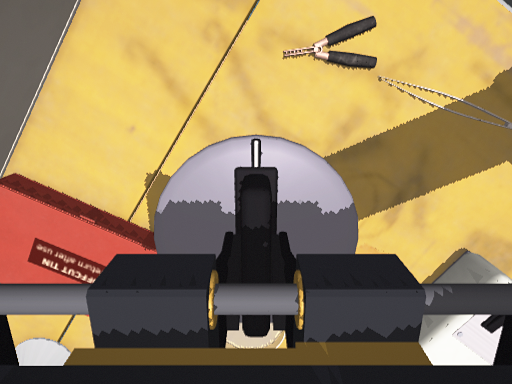

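Run:
```python
from h import *
import pickle
d=pickle.load(open("w6.pkl","rb"));T=np.array(d["T_tool_cam"]);d["T"]=T
for z in(.007,.012):print([ray(d,u,v,z).round(4).tolist() for u,v in((256,135.5),(154,222),(358,222))])
hsv=cv2.cvtColor(d["pixels"],cv2.COLOR_RGB2HSV)
m=((hsv[:,:,1]<90)).astype(np.uint8);m[:130]=0;m[250:]=0;m[:,:140]=0;m[:,370:]=0;m[210:]=0
m=cv2.morphologyEx(m,2,np.ones((5,5)));c=max(cv2.findContours(m,0,2)[0],key=cv2.contourArea)
P=[]
for v in range(140,205,3):
    cols=[p[0][0] for p in c if p[0][1]==v]
    if cols:P+= [ray(d,min(cols),v,.007)[:2],ray(d,max(cols)+1,v,.007)[:2]]
P=np.array(P)
from scipy.optimize import least_squares
r=least_squares(lambda q:np.hypot(*(P-q[:2]).T)-q[2],[0,0,.057],loss="soft_l1",f_scale=.001);print(r.x,np.abs(r.fun).mean())
```

```text
[[0.0573, 0.0003, 0.007], [0.0116, -0.0537, 0.007], [0.0116, 0.0543, 0.007]]
[[0.0566, 0.0003, 0.012], [0.0095, -0.0553, 0.012], [0.0095, 0.0559, 0.012]]
[0.00299895 0.00033365 0.05455143] 0.00021398447485808015
```

Run:
```python
from h import *
import pickle
for f,u,v in(("w2",332/3+144,225/3+127),("w3",329.5/3+149,232.5/3+118),("w1",249.5,184)):
    d=pickle.load(open(f+".pkl","rb"));print(f,ray(d,u,v,.079).round(4))
```

```text
w2 [0.4676 0.0371 0.079 ]
w3 [0.466  0.0329 0.079 ]
w1 [0.4669 0.0355 0.079 ]
```

```bash
python3 -m crank '[[[-13,10,0,0,1],[-25,18.5,0,0,1],[-27,20,0,0,1],[-27,20,0,0,1],[-27,20,0,0,1],[-27,20,0,0,1],[-27,20,0,0,1],[-27,20,0,0,1],[-27,20,0,0,1],[-25,18.5,0,0,1]]]' >/dev/null
python3 -m crank '[[[-15,11,0,0,1],[-6,5,0,-0.03,1],[0,0,0,0,1],[0,0,0,0,1],[0,0,0,0,1]]]' >/dev/null;python3 st.py .5932 .0243 .166 214.9
```

```text
t 14.25 pos [0.5928 0.0228 0.1938] ang -145.2 tilt 0.18 j7 2.10 w 0.159 gf 50.0 F [ 0.2  0.6 -1.8] Mz [0.07 0.07 0.03]
shift mm now-axes [-1.3  1.  27.8]
turn rad -0.001
```

```bash
python3 -m crank '[[[-0.7,0.5,12,0,1],[-0.6,0.5,14,0,1],[0,0,9,0,1],[0,0,3,0,1],[0,0,0,0,1],[0,0,0,0,1]]]' >/dev/null;python3 st.py .5932 .0243 .137 214.9
python3 -m crank '[[[0,0,2,0,1],[0,0,2,0,1],[0,0,2,0,1],[0,0,0,0,1]]]' >/dev/null;python3 st.py .5932 .0243 .137 214.9
```

```text
t 14.75 pos [0.5935 0.0263 0.1558] ang -145.1 tilt 0.16 j7 2.10 w 0.157 gf 50.0 F [ 0.3 -0.5 -1.7] Mz [0.02 0.04 0.03]
shift mm now-axes [ 1.4 -1.5 18.8]
turn rad 0.001
t 15.08 pos [0.5934 0.0269 0.1496] ang -145.0 tilt 0.17 j7 2.10 w 0.155 gf 50.0 F [-0.3 -0.1 -2.2] Mz [0.08 0.07 0.01]
shift mm now-axes [ 1.6 -2.1 12.6]
turn rad 0.002
```

```bash
python3 -m crank '[[[0.8,-1,0,0,1],[0.8,-1,0,0,1],[0,0,2,0,1],[0,0,0,0,1]]]' >/dev/null;python3 st.py .5932 .0243 .137 214.9
python3 -m crank '[[[0,-0.1,1.5,0,1],[0,-0.1,1.5,0,1],[0,0,0,0,1]]]' >/dev/null;python3 st.py .5932 .0243 .137 214.9
```

```text
t 15.42 pos [0.5932 0.0241 0.1476] ang -145.0 tilt 0.17 j7 2.10 w 0.161 gf 50.0 F [-0.2  1.2 -1.9] Mz [0.13 0.1  0.01]
shift mm now-axes [-0.1  0.1 10.6]
turn rad 0.001
t 15.67 pos [0.5932 0.0242 0.1444] ang -145.0 tilt 0.19 j7 2.10 w 0.155 gf 50.0 F [-0.5  0.  -1.3] Mz [0.05 0.04 0.03]
shift mm now-axes [-0.   0.1  7.4]
turn rad 0.002
```

Already 7 mm in with no contact, so it's entering cleanly. Continue.

```bash
python3 -m crank '[[[0,0,1.5,0,1],[0,0,1.5,0,1],[0,0,1.5,0,1],[0,0,0,0,1]]]' >/dev/null;python3 st.py .5932 .0243 .137 214.9
python3 -m crank '[[[0,0,1,0,1],[0,0,1,0,1],[0,0,1,0,1],[0,0,0,0,1],[0,0,0,0,1]]]' >/dev/null;python3 st.py .5932 .0243 .137 214.9
```

```text
t 16.00 pos [0.5932 0.0242 0.1399] ang -145.0 tilt 0.19 j7 2.10 w 0.160 gf 50.0 F [ 0.3 -0.1 -1.5] Mz [ 0.06  0.07 -0.  ]
shift mm now-axes [-0.1  0.1  2.9]
turn rad 0.002
t 16.42 pos [0.5935 0.0242 0.1374] ang -145.0 tilt 0.15 j7 2.10 w 0.159 gf 50.0 F [-0.3  0.8 -1.2] Mz [ 0.04  0.04 -0.05]
shift mm now-axes [0.2 0.2 0.4]
turn rad 0.002
```

```bash
python3 -m crank '[[[0,0,0.5,0,1],[0,0,0.5,0,1],[0,0,0,0,1],[0,0,0,0,1]]]' >/dev/null;python3 st.py .5932 .0243 .137 214.9
python3 -m crank '[[[0,0,0.5,0,1],[0,0,0,0,1],[0,0,0,0,1]]]' >/dev/null;python3 st.py .5932 .0243 .137 214.9
```

```text
t 16.75 pos [0.5935 0.0242 0.1371] ang -145.0 tilt 0.14 j7 2.10 w 0.160 gf 50.0 F [-3.7 -0.3  4.2] Mz [-0.    0.57  0.  ]
shift mm now-axes [0.2 0.2 0.1]
turn rad 0.002
t 17.00 pos [0.5935 0.0242 0.137 ] ang -145.0 tilt 0.14 j7 2.10 w 0.157 gf 50.0 F [-4.6  0.9  6.2] Mz [-0.03  0.77 -0.01]
shift mm now-axes [0.2 0.2 0. ]
turn rad 0.002
```

The lid is seated: z is exactly 137.0 mm with 6 N on it. Turn it clockwise, swinging about the lid's centre.

```bash
python3 -m crank '[[[0,-0.1,0,0.05,1],[0,-0.2,0,0.08,1],[0,-0.2,0,0.08,1],[0,-0.2,0,0.08,1],[0,0,0,0,1],[0,0,0,0,1]]]' >/dev/null;python3 st.py .5936 .0227 .137 174.9
```

```text
t 17.50 pos [0.5947 0.0236 0.137 ] ang -161.6 tilt 0.06 j7 1.82 w 0.162 gf 50.0 F [-2.   0.1  5.1] Mz [-0.02  0.3  -0.04]
shift mm now-axes [ 1.3 -0.5  0. ]
turn rad 0.410
```

```bash
python3 -m crank '[[[0.3,-0.1,0,0.07,1],[0.3,-0.1,0,0.07,1],[0.2,-0.1,0,0.07,1],[0,-0.1,0,0.07,1],[0,0,0,0.05,1],[0,0,0,0,1],[0,0,0,0,1],[0,0,0,0,1]]]' >/dev/null;python3 st.py .5936 .0227 .137 174.9
```

```text
t 18.17 pos [0.5947 0.0224 0.137 ] ang 179.5 tilt 0.09 j7 1.50 w 0.157 gf 50.0 F [ 2.6 -1.4  5.7] Mz [-0.33 -0.51 -0.03]
shift mm now-axes [1.1 0.3 0. ]
turn rad 0.080
```

```bash
python3 -m crank '[[[0.5,0,0,0.04,1],[0,0,0,0.04,1],[0,0,0,0,1],[0,0,0,0,1],[0,0,0,0,1],[0,0,0,0,1]]]' >/dev/null;python3 st.py .5936 .0227 .137 174.9
python3 - <<'E'
from h import *
import pickle
w=grab("wrist")["pixels"][80:,:,::-1];d=grab("scene");pickle.dump(d,open("s2.pkl","wb"));
u,v=map(int,proj(d,[.59,.023,.14]));s=cv2.resize(d["pixels"][v-45:v+55,u-65:u+65,::-1],(395,304),interpolation=2)
cv2.imwrite("pics/end.png",np.hstack([w[:, 110:400],s]));print(w.shape)
E
```

```text
t 18.67 pos [0.5942 0.0223 0.137 ] ang 174.9 tilt 0.08 j7 1.42 w 0.154 gf 50.0 F [ 2.2 -1.4  5.4] Mz [-0.45 -0.49  0.07]
shift mm now-axes [0.7 0.4 0. ]
turn rad 0.001
(304, 512, 3)
```

View pics/end.png

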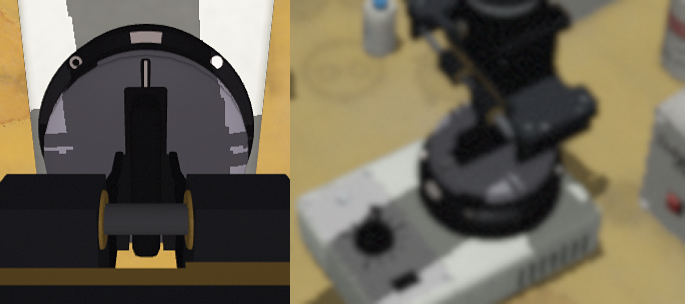

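The lid's white line (col 146) points at the middle of the jog bar (130–164), midway between the circle (75) and the dot (217), and the rim sits flush. I let it hold a moment to check it stays put, then hand in.

```bash
python3 -m crank '[[[0,0,0,0,1],[0,0,0,0,1],[0,0,0,0,1],[0,0,0,0,1],[0,0,0,0,1],[0,0,0,0,1],[0,0,0,0,1],[0,0,0,0,1]]]' >/dev/null;python3 st.py .5936 .0227 .137 174.9
python3 -c "
from h import *
print(job.close_job())"
```

```text
t 19.43 pos [0.5942 0.0223 0.137 ] ang 174.9 tilt 0.08 j7 1.42 w 0.156 gf 50.0 F [ 2.4 -1.1  6.2] Mz [-0.4  -0.51  0.1 ]
shift mm now-axes [ 0.6  0.4 -0. ]
turn rad 0.001
the job is handed in; nothing more can be done
None
```

The job is handed in at 19.4 s of the 72 s allowed: the dial is on 3, and the lid is seated and still held in the gripper on the jog mark, steady over the last 0.8 s; the arm touched none of the things standing around.

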